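Nip a template blank under a twin-screw clamp bar

TASK

Slide the hardboard template blank under the raised clamp bar until its long back edge sits fully against the steel fence. Then wind the bar down onto it with the two screw knobs, working them alternately in small steps so that neither end ever gets more than a third of a turn ahead of the other, until both ends nip the blank firmly and about equally, some 100 N under each foot, without overtightening. Leave the things lying beside the board where they are.

Things in the scene. Friction and masses are not known exactly. Their poses are not given: they have to be found in the camera images.
- trim_board: Fixed plywood trimming board, 220 (x) x 430 (y) x 18 mm thick, lying on the table. Origin: centre of its underside, midway under the clamp bar; x points to the fence, y along the bar to the left stud. The fence is a steel strip across the far side, front face at x = +60 mm, y = -145 to +145 mm, top 25 mm above the board. Studs at x = 0, y = +165 and -165 mm.
- bar_middle (a point): Middle of the aluminium clamp bar, 400 (y) x 40 (x) x 14 mm thick, above the board along its y axis, its middle 49 mm above the board's underside when both knobs read 0. Its left end follows the left knob, its right end the right knob, so uneven winding tilts it.
- blank: Loose dark hardboard blank, 100 (x) x 270 (y) x 9 mm thick, about 0.2 kg, lying flat on the board and reaching under the raised bar, 25 to 50 mm short of the fence and a little askew. Origin: centre of its underside; x points to the fence, y along its long edges. Fully home its origin is at x = +10 mm of the board and its front edge at x = -40 mm, 20 mm in front of the bar.
- blank_back_left (a point): Left (+y) end of the blank's long back edge, the edge that goes against the fence; half-way up its thickness.
- blank_back_right (a point): Right (-y) end of the blank's long back edge; half-way up its thickness.
- left_knob_top (a point): Centre of the top of the left (+y) black round ribbed knob, 44 mm diameter, 30 mm high, upright on its stud (its axis may lean by up to 1.5 degrees). Top 104 mm above the table when the knob reads 0; it sinks with the bar as it is wound down. Under the knob is a 20 mm thick neck, 15 mm high, so it can be gripped anywhere round its rim from above.
- right_knob_top (a point): The same point of the right (-y) knob, which is alike. The height difference of the two tops shows how far one end of the bar is ahead of the other: a third of a turn is 4 mm.
- left_knob (a joint): Turn of the left knob in rad, 0 to 7. It grows as the knob is wound down, clockwise seen from above: 12 mm of travel per turn (1.91 mm per rad), starts at 0 to 0.25. It stays where it is left. It runs free at a torque of 0.3 to 0.45 N m; a load of 100 N on its screw adds 0.19 N m. That rise is the only sign of the foot force.
- right_knob (a joint): Turn of the right knob in rad: the same as the left. Once its foot bears, a rad more adds very roughly 100 N. The feet stand 115 mm and the screws 165 mm from the middle, so a foot's load is carried 85 % by its own screw and 15 % by the other.
- left_foot: Steel plate 30 x 34 x 4 mm fixed under the bar at y = +115 mm, carrying a black rubber pad of 24 x 28 mm. Origin: centre of the plate's top face, 42 mm above the board's underside at knob 0. The rubber stands 6.8 to 9.2 mm below the plate, worn by an amount that no reading shows; with the knobs at 0 it clears the blank by 1.8 to 4.2 mm. It gives when pressed.
- right_foot: The same foot under the bar at y = -115 mm. Its rubber is worn differently from the left one, so at an equal nip the bar may stand up to 3.5 mm out of level between the screws.
- pattern_weight: Bystander, loose: dark round iron pattern weight with a small knob, 72 mm diameter, 52 mm high; origin centre of its underside.
- thread_spool: Bystander, loose: blue spool of thread standing up, 38 mm diameter, 45 mm high; origin centre of its underside.
- pin_tin: Bystander, loose: flat round metal pin tin, 64 mm diameter, 30 mm high; origin centre of its underside.
- chalk: Bystander, loose: flat white tailor's chalk, 50 x 45 x 8 mm; origin centre of its underside.

How it is judged:
On the way, in this order (a step that is already met when the one before it is completed fails the run):
1. the blank's back edge sits fully against the fence (x of each of blank_back_left, blank_back_right in the frame of trim_board above 0.057 m), for 0.2 s.
2. both feet of the bar nip the blank (contact force between each of left_foot, right_foot and blank above 70 N), for 0.2 s.
At the end, for the whole second after the job is handed in: The blank's long back edge lies against the fence (both its ends within 3 mm), at rest, and each of the bar's two feet presses on it with 70 to 130 N (all of step 1 and all of step 2 and contact force between each of left_foot, right_foot and blank below 130 N and linear speed of blank below 0.01 m/s); the robot touches nothing.
It fails at once if one end of the bar gets more than 4.5 mm (over a third of a turn) ahead of the other (z of left_knob_top in the frame of right_knob_top above 0.0045 m or z of left_knob_top in the frame of right_knob_top below -0.0045 m).
It fails at once if a foot is overtightened (200 N) and dents the blank (contact force between any of left_foot, right_foot and blank above 200 N).
It fails at once if a thing lying beside the board is knocked away (distance of any of pattern_weight, thread_spool, pin_tin, chalk from where it was at the start of the episode above 0.02 m).
It also fails if it takes over 72 s, if anything falls off the work surface, if the arm or the gripper's body presses on something with over 40 N, if the wrist force passes 120 N, or if a joint passes its speed limit or range.

ROBOT

A 6-joint arm with a two-finger parallel gripper is mounted at the origin on the work surface. World frame = base frame: x ahead of the robot, y to its left, z up, the work surface at z = 0. Lengths are in m, angles in rad, forces in N, time in s.
With the tool pointing down it reaches from about 0.3 to 0.95 m from the base axis. Payload 3.1 kg.
Tool frame: the origin (TCP) lies at the centre of the arm's flange, where the gripper is bolted on; the fingertips stand 173 mm ahead of it and the grasp point (between the pads) lies bot.grip_depth ahead of it (bot.grip_depth is the distance from the TCP to the grasp point, in m); z points along the fingers, y is the line along which they close (so a half turn about z gives the same grasp; the last joint's range is limited). The gripper opens to 85 mm and grips with 20 to 120 N. Pads are 22 mm wide; open, the fingers measure 114 mm over their backs; the gripper's body (76 mm by 85 mm) begins 54 mm behind the grasp point. The pads swing forward as they close: fully open they stand 13 mm farther back than shut.
Start: joints at [-1.277, 0.308, 1.634, -0, 1.2, -0.07], TCP at [0.222, -0.584, 0.405] pointing down, gripper open.
Joint ranges: [-3.06, 3.06], [-0.79, 1.96], [0.05, 2.63], [-1.19, 4.34], [0.05, 2.64], [-2.94, 2.94]. Speed limits (rad/s): [2.79, 2.79, 3.14, 3.14, 3.14, 3.14].

INTERFACE

Orientations are given as a unit quaternion [w, x, y, z].
In Python, from plant import status, get_image, order, bot gives the robot as it stands.
- The arm moves only by the tool apply_moves, never from a script. Its argument "deltas" is a list that holds one entry, the list of rows, each a list of 5 numbers: the closure, from 0 (fully open) to 1 (shut), then the shift along the world's x, y, z in parts of the range, where 1.0 means 600 mm, then the turn about the world's z in shares of 120 degrees (1.0 is 120 degrees). A call has 1 to 10 rows; each row is the pose to reach, as a shift and turn from the pose commanded when the call began; what a row does not reach only later rows make up. A row lasts 1/12 s, in which the tool goes at most 41.7 mm and 7.16 degrees, less where a joint would pass 70% of its speed; a pose out of reach is approached as far as the arm can. A call with a gripper value outside its range is refused whole. The fingers move at their own pace and stop on an object; "newtons" is the grip in N (left out, the last holds). Time passes only in rows, so rows that repeat a pose let the fingers close. It gives the time, the measured TCP pose, the force, the opening and the grip force at its end, in the units of the state.
- status.get_obs(): the state, without advancing time (a new reading comes with each control period).
- get_image(name): name is "scene" or "top" or "wrist"; returns a dict with "frame" (384x512x3 uint8, blue, green, red), "mtx" (3x3 intrinsics, pixels), "dist_coeffs" ([k1, k2, p1, p2, k3] as OpenCV has them; the pictures are not rectified), "T" (4x4, takes a point from camera to world coordinates); the wrist camera has in their place "hand_eye" (4x4, takes a point from camera to tool coordinates, whose origin is the TCP and whose axes are the flange's). Camera axes: x right, y down, z forward; pixel columns grow to the right and rows downward; lengths in m; the calibration is good to about 2 mm. A picture is of the moment at which its call begins: read the wrist's pose just before it. There is no depth.
- order.close_job(): hands the job in; it is judged then, once.
The state is a dict: "clock": time; "joint_positions": joint angles; "dq": joint speeds; "effort": joint torques, N m; "ee_pos": TCP position; "tcp_rot": TCP orientation; "wrist_force": force on the tool from outside, world axes, zero at the start; "torque": the same for the moment, N m; "width": opening from 0.0 (shut) to 1.0 (fully open); "finger_force": force on a finger pad.
Only numpy, scipy, OpenCV 4.12 (cv2) and the standard library are available. Lean on these libraries where they do the work, as an engineer would, in place of code of your own. Each camera call takes 0.05 s, during which the arm holds its last target. There are 200 camera calls.

## Working session

There is one attempt and no reset: what is moved stays moved. The work goes in short steps, Python scripts to look and compute and a tool call to move; the robot and the scene stay as the last step left them, time stands still between calls to the robot, and variables do not carry over. Pictures are saved under pics/ and viewed, at most 10 in all, crops included, and the job is handed in when it is done.

Besides the shell and the picture viewer there is one more tool, called after "Emit:" in YAML: its name, and indented under it one key for each argument. apply_moves: Moves the arm, as the interface text tells. Its arguments: {"type":"object","properties":{"deltas":{"type":"array","items":{"type":"array","items":{"type":"array","items":{"type":"number"}}}},"newtons":{"type":"number"}},"required":["deltas"]}

```bash
ls; mkdir -p pics; cat > h.py <<'E'
import numpy as np, cv2
from plant import status, get_image, order, bot
def ray(im,px,z=None):
    p=cv2.undistortPoints(np.array([[px]],float),np.array(im["mtx"]),np.array(im["dist_coeffs"]))[0,0]
    T=np.array(im["T"]); d=T[:3,:3]@[p[0],p[1],1]; o=T[:3,3]
    return (o,d/np.linalg.norm(d)) if z is None else o+d*(z-o[2])/d[2]
def proj(im,P):
    T=np.linalg.inv(np.array(im["T"])); r=cv2.Rodrigues(T[:3,:3])[0]
    return cv2.projectPoints(np.array(P,float).reshape(-1,3),r,T[:3,3],np.array(im["mtx"]),np.array(im["dist_coeffs"]))[0].reshape(-1,2)
E
python3 - <<'E'
from h import *
print(status.get_obs(),bot.grip_depth)
for n in ("top","scene"):
    im=get_image(n); cv2.imwrite(f"pics/{n}1.png",im["frame"]); np.save(f"{n}1.npy",im,allow_pickle=True); print(np.array(im["T"]).round(3).tolist(),im["mtx"])
E
```

```text
pics
{'clock': 0.0, 'joint_positions': array([-1.27670276e+00,  3.08989558e-01,  1.63517607e+00, -2.55521354e-05,
        1.19971483e+00, -6.96962602e-02]), 'dq': array([ 0.00157089,  0.00159161, -0.00089155,  0.00031078, -0.00054665,
       -0.00035566]), 'effort': array([-5.06035412e-04, -4.15258384e+01, -2.76666820e+01, -1.91675927e-04,
        1.02893851e-02,  7.99922816e-06]), 'ee_pos': array([ 0.22223711, -0.58370102,  0.40346124]), 'tcp_rot': array([-1.13537548e-03,  9.83501197e-01,  1.80898002e-01, -1.39901318e-04]), 'wrist_force': array([ 0.66134778,  0.66210666, -0.32640055]), 'torque': array([ 0.001253  ,  0.01958255, -0.01989191]), 'finger_force': 0.0, 'width': 0.9982190067980001} 0.1547
[[-0.009, -0.984, 0.178, 0.453], [-0.999, 0.002, -0.039, 0.061], [0.038, -0.178, -0.983, 0.993], [0.0, 0.0, 0.0, 1.0]] [[346.43479077   0.         256.94798666]
 [  0.         346.43479077 189.98515017]
 [  0.           0.           1.        ]]
[[-0.712, 0.434, -0.551, 1.217], [0.702, 0.457, -0.547, 0.619], [0.015, -0.776, -0.63, 0.78], [0.0, 0.0, 0.0, 1.0]] [[368.08240286   0.         256.25412462]
 [  0.         368.08240286 197.91019789]
 [  0.           0.           1.        ]]
```

View pics/top1.png

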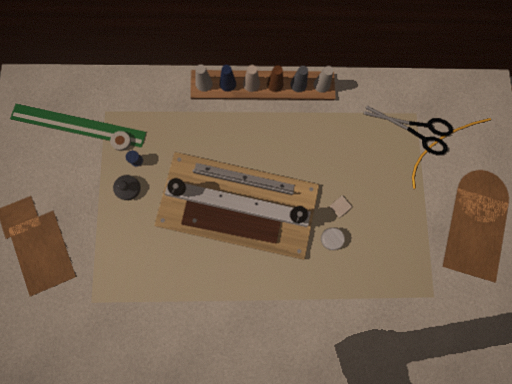

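View pics/scene1.png

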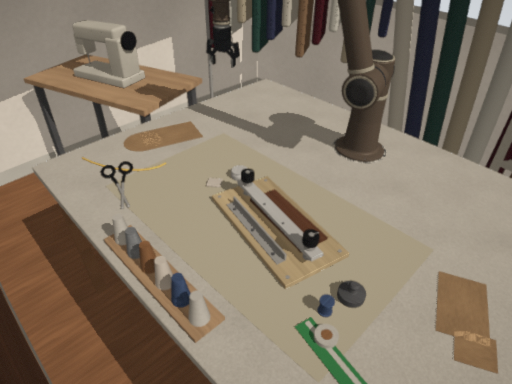

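The top view shows the board with its corners near (175,154), (320,183), (303,255) and (157,225). The left knob is at (177,187), the right knob at (299,214), and the dark blank spans (183..281, 203..242). The bystanders are at (127,187), (134,158), (333,239) and (340,207). In the scene view the left knob is at (310,238) and the right at (248,176).

```bash
python3 - <<'E'
from h import *
t=np.load("top1.npy",allow_pickle=True).item(); s=np.load("scene1.npy",allow_pickle=True).item()
def blobs(im,roi,thr):
    x0,y0,x1,y1=roi; g=im["frame"][y0:y1,x0:x1].max(2)
    m=(g<thr).astype(np.uint8); n,l,st,c=cv2.connectedComponentsWithStats(m)
    return [(int(a[4]),(a[:4]+[x0,y0,0,0]).tolist(),(cc+[x0,y0]).round(1).tolist()) for a,cc in list(zip(st,c))[1:] if a[4]>15]
print(blobs(t,(150,145,330,262),45)); print(blobs(s,(205,160,350,280),45))
# board corners by wood mask: saturation
b=t["frame"]; hsv=cv2.cvtColor(b,cv2.COLOR_BGR2HSV)
for p in [(165,210),(300,245),(230,175),(230,222),(120,250),(240,200),(340,207),(333,239)]: print(p,hsv[p[1],p[0]])
cv2.imwrite("pics/top1c.png",cv2.resize(b[140:265,105:360],None,fx=3.1,fy=3.1,interpolation=cv2.INTER_CUBIC))
E
```

```text
[(190, [168, 179, 18, 17], [176.8, 186.7]), (178, [291, 206, 17, 17], [298.7, 214.0])]
[(107, [242, 170, 12, 13], [247.0, 176.8]), (198, [303, 230, 16, 18], [309.9, 239.0])]
(165, 210) [ 15 128 140]
(300, 245) [ 15 128 136]
(230, 175) [ 12  41 112]
(230, 222) [  8 152  62]
(120, 250) [ 16  83 147]
(240, 200) [ 11  42 144]
(340, 207) [ 13  67 153]
(333, 239) [ 12  41 142]
```

View pics/top1c.png

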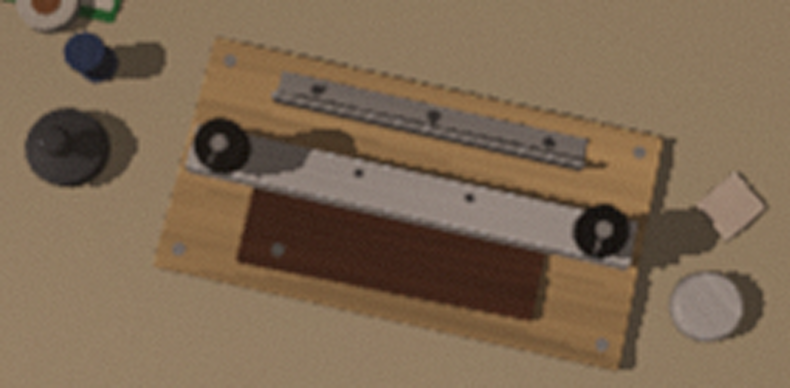

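The crop shows the board corners at (217,38), (662,137), (622,368) and (158,265), and the blank's front corners at (237,262) and (537,320). The fence's front edge runs from (275,102) to (583,167).

```bash
python3 - <<'E'
from h import *
t=np.load("top1.npy",allow_pickle=True).item(); s=np.load("scene1.npy",allow_pickle=True).item()
P=lambda c,z:ray(t,(np.array(c)+.0)/3.098+[105,140],z)
C=[P(c,.018) for c in [(217,38),(662,137),(622,368),(158,265)]]
print("corners",np.round(C,4).tolist(),[round(np.linalg.norm(C[i]-C[i-1]),4) for i in range(4)])
K=[]
for a,b in (((176.8,186.7),(309.9,239)),((298.7,214),(247,176.8))):
    o1,d1=ray(t,a);o2,d2=ray(s,b)
    q=np.linalg.lstsq(np.c_[d1,-d2],o2-o1,rcond=None)[0]; print("tri",((o1+d1*q[0]+o2+d2*q[1])/2).round(4),np.linalg.norm(o1+d1*q[0]-o2-d2*q[1]).round(4), ray(t,a,.1).round(4))
    K.append(ray(t,a,.097))
v=K[0]-K[1]; print("sep",np.linalg.norm(v[:2])); y=v/np.linalg.norm(v); x=np.array([y[1],-y[0],0]); O=(K[0]+K[1])/2
print("O",O,"corner mean",np.mean(C,0),"yaw x deg",np.degrees(np.arctan2(x[1],x[0])), "from corners",[np.degrees(np.arctan2(*(a-b)[1::-1])) for a,b in ((C[0],C[3]),(C[1],C[2]))],[np.degrees(np.arctan2(*-(a-b)[:2][[0,1]]))for a,b in ((C[0],C[1]),(C[3],C[2]))])
L=lambda p:(np.array([x@(p-O),y@(p-O)])*1000).round(1)
for n,c,z in (("blF",(237,262),.027),("brF",(537,320),.027),("fL",(275,102),.030),("fR",(583,167),.03),("chalk",(730,205),.006),("tin",(708,305),.03),("wt",(66,147),.03),("spool",(92,57),.045)): print(n,L(P(c,z)),P(c,z).round(3)[:2])
E
```

```text
corners [[0.7413, 0.2585, 0.018], [0.6464, -0.1568, 0.018], [0.4351, -0.112, 0.018], [0.5298, 0.3042, 0.018]] [np.float64(0.2164), np.float64(0.426), np.float64(0.216), np.float64(0.4268)]
tri [0.6271 0.237  0.0848] 0.0004 [0.6241 0.2343 0.1   ]
tri [ 0.5527 -0.0851  0.082 ] 0.0015 [ 0.5512 -0.0828  0.1   ]
sep 0.32640164032419644
O [0.58813075 0.07580195 0.097     ] corner mean [0.58817902 0.07347724 0.018     ] yaw x deg -12.944036152845372 from corners [np.float64(-12.192994639837284), np.float64(-11.971428700021454)] [np.float64(-167.12395335057386), np.float64(-167.17957956835312)]
blF [-90.3 139.7] [0.531 0.232]
brF [ -82.3 -133. ] [ 0.478 -0.035]
fL [ 58.6 142.3] [0.677 0.201]
fR [  62.2 -145.6] [ 0.616 -0.08 ]
chalk [  62.2 -290.3] [ 0.584 -0.221]
tin [ -36.1 -280.5] [ 0.49 -0.19]
wt [-23.7 314.9] [0.636 0.388]
spool [ 59.4 309.9] [0.715 0.365]
```

Units first: shifts go in shares of 600 mm and turns go in shares of 120 degrees. So 350 mm is 0.5833, 130 mm is 0.2167, -17 degrees is -0.1417.

Emit:
apply_moves:
  deltas:
    - [[0,0.2167,0.5833,0,-0.1417],[0,0.2167,0.5833,0,-0.1417],[0,0.2167,0.5833,0,-0.1417],[0,0.2167,0.5833,0,-0.1417],[0,0.2167,0.5833,0,-0.1417],[0,0.2167,0.5833,0,-0.1417],[0,0.2167,0.5833,0,-0.1417],[0,0.2167,0.5833,0,-0.1417],[0,0.2167,0.5833,0,-0.1417],[0,0.2167,0.5833,0,-0.1417]]
  newtons: 60

```text
clock: 0.93
ee_pos: [0.3533, -0.2285, 0.4039]
tcp_rot: [-0.002, 0.999, 0.037, -0.0]
wrist_force: [-0.3, -0.5, -0.2]
width: 1.001
finger_force: 0.0
```

Scaled: 339 mm is 0.565, 121 mm is 0.2017, -17 degrees is -0.1417.

Emit:
apply_moves:
  deltas:
    - [[0,0.2017,0.565,-0.1667,-0.1417],[0,0.2017,0.565,-0.1667,-0.1417],[0,0.2017,0.565,-0.1667,-0.1417],[0,0.2017,0.565,-0.1667,-0.1417],[0,0.2017,0.565,-0.1667,-0.1417],[0,0.2017,0.565,-0.1667,-0.1417],[0,0.2017,0.565,-0.1667,-0.1417],[0,0.2017,0.565,-0.1667,-0.1417],[0,0.2017,0.565,-0.1667,-0.1417],[0,0.2017,0.565,-0.1667,-0.1417]]

```text
clock: 1.77
ee_pos: [0.474, 0.1085, 0.3031]
tcp_rot: [-0.001, 0.994, -0.113, -0.0]
wrist_force: [1.0, -0.3, 0.2]
width: 0.996
finger_force: 0.0
```

Scaled: -97 mm is -0.1617, -80 mm is -0.1333.

Emit:
apply_moves:
  deltas:
    - [[0,0,-0.005,-0.0667,0],[0,0,-0.005,-0.1333,0],[0,0,-0.005,-0.1617,0],[0,0,-0.005,-0.1617,0]]

```text
clock: 2.1
ee_pos: [0.4702, 0.101, 0.2031]
tcp_rot: [0.001, 0.993, -0.114, -0.005]
wrist_force: [-1.3, -0.6, 0.3]
width: 1.003
finger_force: 0.0
```

```bash
python3 - <<'E'
from h import *
o=status.get_obs(); w=get_image("wrist"); s=get_image("scene")
print(o["ee_pos"],o["wrist_force"],o["torque"],o["joint_positions"])
np.save("w2.npy",{**w,"o":o},allow_pickle=True);np.save("s2.npy",s,allow_pickle=True)
c=cv2.resize(s["frame"][110:300,180:370],None,fx=2,fy=2,interpolation=cv2.INTER_CUBIC)
f=np.zeros((384,892,3),np.uint8); f[:,:512]=w["frame"]; f[:380,512:]=c
cv2.imwrite("pics/w2.png",cv2.resize(f,None,fx=.89,fy=.89)); print(np.array(w["hand_eye"]).round(3).tolist())
E
```

```text
[0.47024095 0.10098806 0.20308829] [-1.30179773 -0.60133088  0.30348829] [-3.24027652e-02 -6.53277473e-03 -1.51835705e-05] [ 1.21079041e-01  3.43946822e-01  2.08123027e+00 -5.07763064e-04
  7.27619333e-01  1.92165459e+00]
[[0.001, -0.958, -0.285, 0.072], [1.0, 0.001, -0.0, 0.0], [0.001, -0.285, 0.958, 0.032], [0.0, 0.0, 0.0, 1.0]]
```

View pics/w2.png

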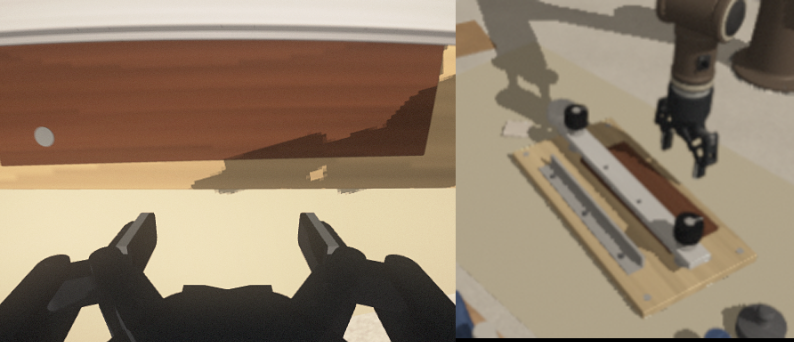

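The wrist view shows the finger tips at about (165,239) and (345,239) in full-resolution pixels. The board's front edge is at row ~212 and the blank's front edge at row ~180, from (0,185) to (477,173).

```bash
cat >> h.py <<'E'
def wT(im,o):
    w,x,y,z=o["tcp_rot"]
    from scipy.spatial.transform import Rotation as R
    T=np.eye(4);T[:3,:3]=R.from_quat([x,y,z,w]).as_matrix();T[:3,3]=o["ee_pos"]
    return {**im,"T":T@np.array(im["hand_eye"])}
E
python3 - <<'E'
from h import *
w=np.load("w2.npy",allow_pickle=True).item(); W=wT(w,w["o"]); H={**w,"T":w["hand_eye"]}
for px,yy in (((174,239),-.0425),((337,239),.0425)):
    o,d=ray(H,px); k=(yy-o[1])/d[1]; print("tip",(o+k*d).round(4))
O=np.array([.589,.0755,0]);a=np.radians(-13);x=np.array([np.cos(a),np.sin(a),0]);y=np.array([-x[1],x[0],0])
for n,px,z in (("bf1",(60,212),.018),("bf2",(450,211),.018),("blF",(4,186),.027),("brF",(477,173),.027),("mid",(240,180),.027)):
    p=ray(W,px,z); print(n,p.round(4),((p-O)@x*1e3).round(1),((p-O)@y*1e3).round(1))
p=np.array(w["o"]["ee_pos"]);print("tcp",((p-O)@x*1e3).round(1),((p-O)@y*1e3).round(1))
E
```

```text
tip [ 0.0074 -0.0425  0.1627]
tip [0.0089 0.0425 0.1597]
bf1 [0.5088 0.213  0.018 ] -109.0 116.0
bf2 [ 0.4552 -0.0191  0.018 ] -109.1 -122.3
blF [0.5327 0.2314 0.027 ] -89.9 139.2
brF [ 0.4796 -0.0289  0.027 ] -83.2 -126.3
mid [0.5053 0.1002 0.027 ] -87.1 5.2
tcp -121.4 -1.9
```

Scaled: 27.8 mm is 0.0463, -21.5 mm is -0.0358.

Emit:
apply_moves:
  deltas:
    - [[0,0.0025,0.0117,-0.0167,0],[0,0.0025,0.0117,-0.0358,0],[0,0.0025,0.0117,-0.0358,0],[0,0.0187,0.008,-0.0358,0],[0,0.03,0.0053,-0.0358,0],[0,0.0382,0.0033,-0.0358,0],[0,0.0463,0.0015,-0.0358,0]]

```text
clock: 2.78
ee_pos: [0.5017, 0.1028, 0.187]
tcp_rot: [-0.0, 0.993, -0.115, -0.001]
wrist_force: [-9.1, 3.2, 12.5]
width: 1.003
finger_force: 6.4
```

Emit:
apply_moves:
  deltas:
    - [[0,0.0082,-0.0018,0,0],[0,0.0162,-0.0037,0,0],[0,0.0243,-0.0057,0,0],[0,0.0325,-0.0075,0,0],[0,0.0407,-0.0093,0,0],[0,0.0487,-0.0113,0,0],[0,0.0487,-0.0113,0,0]]

```text
clock: 3.37
ee_pos: [0.5313, 0.0959, 0.1872]
tcp_rot: [-0.0, 0.993, -0.115, 0.0]
wrist_force: [-2.0, 0.4, 4.1]
width: 0.997
finger_force: 1.9
```

```bash
python3 - <<'E'
from h import *
o=status.get_obs(); w=get_image("wrist"); W=wT(w,o); t=get_image("top"); cv2.imwrite("pics/w3.png",w["frame"]); np.save("t3.npy",t,allow_pickle=True)
O=np.array([.589,.0755,0]);a=np.radians(-13);x=np.array([np.cos(a),np.sin(a),0]);y=np.array([-x[1],x[0],0])
p=o["ee_pos"];print("tcp",((p-O)@x*1e3).round(1),((p-O)@y*1e3).round(1),p,o["wrist_force"],o["torque"])
np.save("w3.npy",{**w,"o":o},allow_pickle=True)
E
```

```text
tcp -60.8 6.9 [0.53132889 0.09592929 0.18723857] [-2.04750479  0.44614041  4.0529482 ] [ 0.13008538  0.4611988  -0.06245534]
```

View pics/w3.png

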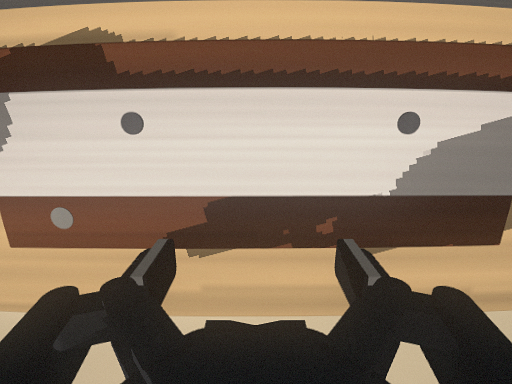

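The blank has moved squarely with both fingertips in contact: its front edge runs from (8,246) to (500,244) and its back edge is at row ~42. I'll finish the push slowly.

Scaled: 5.8 mm is 0.0097, 3.9 mm is 0.0065.

Emit:
apply_moves:
  deltas:
    - [[0,0.0032,-0.0007,0.0017,0],[0,0.0065,-0.0015,0.0017,0],[0,0.0097,-0.0022,0.0017,0],[0,0.0097,-0.0022,0.0017,0]]

```text
clock: 3.8
ee_pos: [0.5368, 0.0945, 0.1873]
tcp_rot: [-0.0, 0.993, -0.115, 0.0]
wrist_force: [0.1, 0.6, 2.4]
width: 0.997
finger_force: 0.9
```

```bash
cat > st.py <<'E'
from h import *
import sys
O=np.array([.589,.0755,0]);a=np.radians(-13);x=np.array([np.cos(a),np.sin(a),0]);y=np.array([-x[1],x[0],0])
if __name__=="__main__":
    o=status.get_obs();p=o["ee_pos"];q=o["tcp_rot"];print("clk",round(o["clock"],2),"tcp",((p-O)@x*1e3).round(1),((p-O)@y*1e3).round(1),"z",round(p[2],4),"F",o["wrist_force"].round(2),"M",o["torque"].round(3),"j6",o["joint_positions"][5].round(3),"yaw",np.degrees(2*np.arctan2(q[2],q[1])).round(2))
E
python3 st.py; python3 - <<'E'
from st import *
o=status.get_obs(); w=get_image("wrist"); W=wT(w,o)
g=w["frame"].astype(int)
# fence front: unknown; blank front/back rows along columns
for c in (40,120,240,420,490):
    col=g[:,c]; red=(col[:,2]>1.5*col[:,1])
    r=np.flatnonzero(red); print(c,r.min(),r.max(),[((ray(W,(c,rr),.027)-O)@x*1e3).round(1) for rr in (r.min(),r.max())])
E
```

```text
clk 3.8 tcp -55.1 6.8 z 0.1873 F [0.12 0.62 2.37] M [-0.053  0.038  0.004] j6 1.895 yaw -13.17
40 60 376 [np.float64(40.3), np.float64(-146.7)]
120 57 257 [np.float64(40.3), np.float64(-57.1)]
240 54 257 [np.float64(40.7), np.float64(-56.8)]
420 56 255 [np.float64(40.8), np.float64(-56.4)]
490 58 383 [np.float64(41.0), np.float64(-154.9)]
```

Emit:
apply_moves:
  deltas:
    - [[0,0,0,0.02,0],[0,-0.0233,0.005,0.02,0],[0,-0.045,0.0103,0.02,0],[0,-0.0483,0.0112,0.02,0],[0,-0.0483,0.0112,0.0083,0],[0,-0.0483,0.0112,-0.0017,0],[0,-0.0483,0.0112,-0.0025,0],[0,-0.0483,0.0112,-0.0025,0],[0,-0.0483,0.0112,-0.0025,0]]

```text
clock: 4.6
ee_pos: [0.5076, 0.1013, 0.1854]
tcp_rot: [0.0, 0.993, -0.115, -0.0]
wrist_force: [-0.2, 0.3, 0.4]
width: 1.0
finger_force: 0.0
```

```bash
python3 st.py; python3 - <<'E'
from st import *
o=status.get_obs(); w=get_image("wrist"); W=wT(w,o); g=w["frame"].astype(int); cv2.imwrite("pics/w4.png",w["frame"])
for c in (40,120,240,300,420,490):
    col=g[:230,c]; r=np.flatnonzero((col[:,2]>1.5*col[:,1])); print(c,r.min(),r.max(),[((ray(W,(c,rr),.027)-O)@x*1e3).round(1) for rr in (r.min(),r.max())])
E
```

```text
clk 4.6 tcp -85.2 6.8 z 0.1854 F [-0.19  0.3   0.45] M [ 0.016 -0.026  0.061] j6 1.913 yaw -13.17
40 0 206 [np.float64(33.2), np.float64(-57.8)]
120 0 205 [np.float64(31.6), np.float64(-57.2)]
240 0 205 [np.float64(30.6), np.float64(-57.3)]
300 0 203 [np.float64(30.7), np.float64(-56.3)]
420 0 204 [np.float64(31.8), np.float64(-57.0)]
490 0 203 [np.float64(33.3), np.float64(-56.7)]
```

View pics/w4.png

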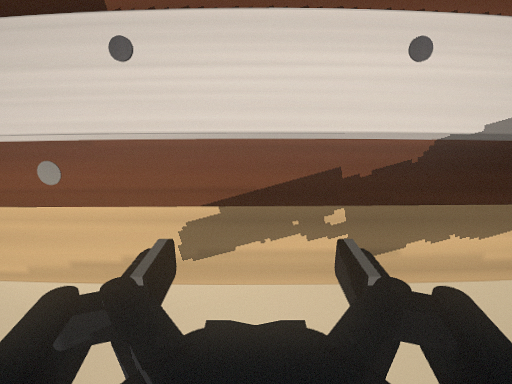

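The view shows the blank square, with its front edge at row ~205 (board x ≈ -57 mm) and 17 mm still to go. The fingers are now in front of it but a little high, so they had been riding on its top face.

Scaled: -4.5 mm is -0.0075, -2.5 mm is -0.0042.

Emit:
apply_moves:
  deltas:
    - [[0,0,0,-0.0042,0],[0,0,0,-0.0075,0],[0,0,0,-0.0075,0],[0,0,0,-0.0075,0]]

```text
clock: 4.98
ee_pos: [0.5071, 0.1014, 0.181]
tcp_rot: [0.0, 0.993, -0.115, -0.0]
wrist_force: [0.6, -0.9, 0.2]
width: 1.001
finger_force: 0.0
```

Scaled: 21.4 mm is 0.0357, 18.5 mm is 0.0308.

Emit:
apply_moves:
  deltas:
    - [[0,0.0097,-0.0022,0,0],[0,0.0178,-0.0042,0,0],[0,0.026,-0.006,0,0],[0,0.0308,-0.0072,0,0],[0,0.0357,-0.0083,0,0],[0,0.0357,-0.0083,0,0]]

```text
clock: 5.48
ee_pos: [0.5291, 0.0962, 0.1812]
tcp_rot: [-0.0, 0.993, -0.115, 0.0]
wrist_force: [0.3, -0.6, 0.3]
width: 1.0
finger_force: 0.0
```

```bash
cat > edge.py <<'E'
from st import *
o=status.get_obs(); w=get_image("wrist"); W=wT(w,o); g=w["frame"].astype(int)
for c in (60,120,240,300,420,460):
    col=g[:280,c]; r=np.flatnonzero((col[:,2]>1.5*col[:,1])); print(c,r.min(),r.max(),[((ray(W,(c,rr),.027)-O)@x*1e3).round(1) for rr in (r.min(),r.max())])
E
python3 st.py; python3 edge.py
```

```text
clk 5.48 tcp -63.0 6.7 z 0.1812 F [ 0.26 -0.59  0.25] M [-0.009 -0.039  0.059] j6 1.9 yaw -13.17
60 20 238 [np.float64(46.1), np.float64(-51.2)]
120 17 238 [np.float64(46.2), np.float64(-50.9)]
240 15 237 [np.float64(46.0), np.float64(-50.2)]
300 15 68 [np.float64(46.0), np.float64(26.2)]
420 18 238 [np.float64(45.9), np.float64(-51.4)]
460 20 238 [np.float64(45.9), np.float64(-51.7)]
```

Scaled: 9.7 mm is 0.0162, 7.8 mm is 0.013.

Emit:
apply_moves:
  deltas:
    - [[0,0.0048,-0.0012,0,0],[0,0.0097,-0.0022,0,0],[0,0.013,-0.003,0,0],[0,0.0162,-0.0037,0,0],[0,0.0162,-0.0037,0,0]]

```text
clock: 5.95
ee_pos: [0.5388, 0.0941, 0.1812]
tcp_rot: [-0.0, 0.993, -0.115, 0.001]
wrist_force: [0.3, -0.5, 0.6]
width: 1.001
finger_force: 0.0
```

Scaled: 1.9 mm is 0.0032, 1 mm is 0.0017.

Emit:
apply_moves:
  deltas:
    - [[0,0.0017,-0.0003,0,0],[0,0.0032,-0.0007,0,0],[0,0.0032,-0.0007,0,0]]

```text
clock: 6.2
ee_pos: [0.5402, 0.0938, 0.1812]
tcp_rot: [0.0, 0.993, -0.115, -0.0]
wrist_force: [-1.5, 1.3, 1.5]
width: 0.998
finger_force: 0.8
```

```bash
python3 st.py; python3 edge.py
```

```text
clk 6.2 tcp -51.7 6.8 z 0.1812 F [-1.45  1.28  1.54] M [ 0.048  0.24  -0.039] j6 1.893 yaw -13.16
60 19 235 [np.float64(57.7), np.float64(-38.3)]
120 17 238 [np.float64(57.4), np.float64(-39.7)]
240 15 98 [np.float64(57.3), np.float64(25.6)]
300 15 97 [np.float64(57.3), np.float64(26.0)]
420 18 224 [np.float64(57.2), np.float64(-32.5)]
460 20 237 [np.float64(57.2), np.float64(-39.8)]
```

Scaled: 2.9 mm is 0.0048, 1.9 mm is 0.0032.

Emit:
apply_moves:
  deltas:
    - [[0,0.0017,-0.0003,0,0],[0,0.0032,-0.0007,0,0],[0,0.0048,-0.0012,0,0],[0,0.0048,-0.0012,0,0]]

```text
clock: 6.58
ee_pos: [0.5418, 0.0933, 0.1809]
tcp_rot: [0.0, 0.993, -0.114, -0.002]
wrist_force: [-5.8, 2.0, 4.8]
width: 1.001
finger_force: 3.0
```

Scaled: 1.9 mm is 0.0032, 1 mm is 0.0017.

Emit:
apply_moves:
  deltas:
    - [[0,0.0017,-0.0003,0,0],[0,0.0032,-0.0007,0,0],[0,0.0032,-0.0007,0,0]]

```text
clock: 6.83
ee_pos: [0.5426, 0.0932, 0.1807]
tcp_rot: [0.0, 0.993, -0.114, -0.004]
wrist_force: [-9.1, 3.3, 7.6]
width: 1.0
finger_force: 4.9
```

```bash
python3 st.py; python3 edge.py
```

```text
clk 6.83 tcp -49.2 6.8 z 0.1807 F [-9.08  3.33  7.6 ] M [0.617 1.321 0.216] j6 1.889 yaw -13.14
60 19 107 [np.float64(58.3), np.float64(24.1)]
120 17 228 [np.float64(58.1), np.float64(-32.8)]
240 14 101 [np.float64(58.4), np.float64(25.5)]
300 15 96 [np.float64(58.0), np.float64(27.5)]
420 17 236 [np.float64(58.4), np.float64(-37.5)]
460 19 228 [np.float64(58.3), np.float64(-33.4)]
```

Scaled: 149 mm is 0.2483, 143 mm is 0.2383, 60 degrees is 0.5.

Emit:
apply_moves:
  deltas:
    - [[0,-0.025,0.0057,0,0],[0,-0.025,0.0057,0.0667,0.0583],[0,-0.025,0.0057,0.1333,0.1167],[0,-0.025,0.0057,0.2,0.175],[0,0.0333,0.0667,0.2483,0.2333],[0,0.0867,0.1167,0.2483,0.2917],[0,0.14,0.1833,0.2483,0.35],[0,0.14,0.2383,0.2483,0.4083],[0,0.14,0.2383,0.2483,0.4667],[0,0.14,0.2383,0.2483,0.5]]

```text
clock: 7.72
ee_pos: [0.6307, 0.2396, 0.3309]
tcp_rot: [-0.0, 0.916, 0.401, 0.003]
wrist_force: [-0.4, -0.9, 0.1]
width: 1.001
finger_force: 0.0
```

```bash
python3 st.py; cat > knob.py <<'E'
from st import *
def look(z,save=None):
    o=status.get_obs(); w=get_image("wrist"); W=wT(w,o)
    if save: cv2.imwrite(save,w["frame"])
    return o,W
if __name__=="__main__":
    o,W=look(.104,sys.argv[1]); g=W["frame"].max(2)
    m=(g<60).astype(np.uint8); n,l,st,c=cv2.connectedComponentsWithStats(m)
    for i in range(1,n):
        if st[i][4]>300: print(st[i],c[i].round(1))
E
python3 knob.py pics/k1.png
```

```text
clk 7.72 tcp 3.7 169.2 z 0.3309 F [-0.37 -0.85  0.07] M [-0.046 -0.036 -0.045] j6 1.042 yaw 47.34
[217  16  32  27 373] [235.2  32.4]
[ 136   47   57   57 1382] [167.6  76.7]
[ 226  183   56   60 2238] [254.  211.7]
[    0   195   512   189 41180] [258.  331.6]
```

View pics/k1.png

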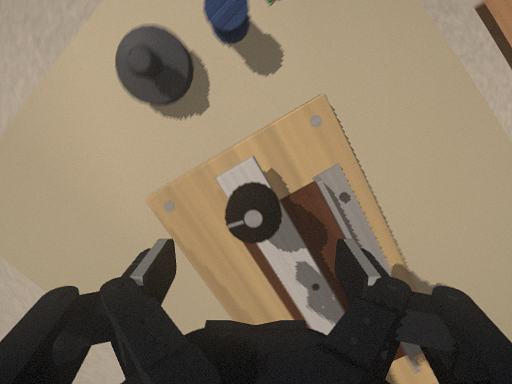

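The wrist view shows the left knob with its top centre (light stud end) at about (254,217). The weight at (153,65) and the spool at (228,18) are well clear.

```bash
cat > kc.py <<'E'
from st import *
# centre of light stud spot inside dark knob
o=status.get_obs(); w=get_image("wrist"); W=wT(w,o); z=float(sys.argv[1]); gx=np.array(eval(sys.argv[2])) 
px=proj(W,[gx[0],gx[1],z])[0]; f=w["frame"].max(2); cx,cy=px.round().astype(int)
m=(f<60).astype(np.uint8); m[:max(0,cy-45)]=0; m[cy+45:]=0; m[:,:max(0,cx-45)]=0; m[:,cx+45:]=0
n,l,s,c=cv2.connectedComponentsWithStats(m); i=1+np.argmax(s[1:,4]); cnt=cv2.findContours((l==i).astype(np.uint8),cv2.RETR_EXTERNAL,cv2.CHAIN_APPROX_NONE)[0][0]
h=cv2.convexHull(cnt); inn=np.zeros_like(m); cv2.fillConvexPoly(inn,h,1); inn=cv2.erode(inn,np.ones((9,9)))
sp=((f>75)&(inn>0)).astype(np.uint8); sp=cv2.morphologyEx(sp,cv2.MORPH_OPEN,np.ones((7,7))); ys,xs=np.nonzero(sp)
x0,y0,ww,hh=cv2.boundingRect(h); print("blob",x0,y0,ww,hh,"spot",xs.mean().round(1),ys.mean().round(1),len(xs))
for nm,q in (("spot",(xs.mean(),ys.mean())),("disc",(x0+ww/2-.5,y0+hh-ww/2-.5))):
    P=ray(W,q,z); print(nm,P.round(4),"move mm",((P-o["ee_pos"])*1e3).round(1))
E
python3 kc.py .104 "(.6266,.2366)"; python3 st.py
```

```text
blob 224 180 57 61 spot 251.9 215.8 253
spot [0.6259 0.2372 0.104 ] move mm [  -4.2   -0.7 -226.4]
disc [0.628  0.2395 0.104 ] move mm [  -2.1    1.5 -226.4]
clk 7.82 tcp 3.3 166.3 z 0.3301 F [-1.04  0.22 -0.65] M [-0.007  0.01  -0.01 ] j6 1.047 yaw 46.93
```

Scaled: -50 mm is -0.0833, -40 mm is -0.0667.

Emit:
apply_moves:
  deltas:
    - [[0,-0.0058,0,-0.0667,0],[0,-0.0058,0,-0.0833,0],[0,-0.0058,0,-0.0833,0],[0,-0.0058,0,-0.0833,0]]

```text
clock: 8.15
ee_pos: [0.6251, 0.2349, 0.2791]
tcp_rot: [-0.0, 0.918, 0.397, -0.001]
wrist_force: [-0.0, -1.0, 0.0]
width: 1.0
finger_force: 0.0
```

```bash
python3 st.py;python3 kc.py .104 "(.626,.237)"
```

```text
clk 8.15 tcp -0.7 163.4 z 0.2791 F [-0.01 -0.99  0.01] M [-0.008  0.031  0.006] j6 1.049 yaw 46.75
blob 218 192 82 76 spot 254.6 236.0 453
spot [0.6265 0.2378 0.104 ] move mm [   1.4    3.  -175.1]
disc [0.6321 0.2407 0.104 ] move mm [   7.1    5.8 -175.1]
```

Scaled: -33 mm is -0.055, 2.7 mm is 0.0045.

Emit:
apply_moves:
  deltas:
    - [[0,0.002,0.0045,-0.025,0],[0,0.002,0.0045,-0.055,0],[0,0.002,0.0045,-0.055,0],[1,0.002,0.0045,-0.055,0],[1,0.002,0.0045,-0.055,0],[1,0.002,0.0045,-0.055,0],[1,0.002,0.0045,-0.055,0],[1,0.002,0.0045,-0.055,0]]
  newtons: 60

```text
clock: 8.87
ee_pos: [0.6274, 0.2386, 0.2489]
tcp_rot: [0.0, 0.918, 0.397, 0.001]
wrist_force: [-0.4, -0.7, 3.8]
width: 0.499
finger_force: 60.8
```

```bash
python3 st.py
```

```text
clk 8.87 tcp 0.7 167.5 z 0.2489 F [-0.38 -0.68  3.84] M [-0.067  0.103  0.049] j6 1.052 yaw 46.84
```

Scaled: -1 mm is -0.0017, -0.8 mm is -0.0013, -30 degrees is -0.25.

Emit:
apply_moves:
  deltas:
    - [[1,0,0,-0.0003,-0.05],[1,0,0,-0.0007,-0.1],[1,0,0,-0.001,-0.15],[1,0,0,-0.0013,-0.2],[1,0,0,-0.0017,-0.25]]

```text
clock: 9.28
ee_pos: [0.6276, 0.2381, 0.2479]
tcp_rot: [0.001, 0.989, 0.145, 0.002]
wrist_force: [1.2, -1.6, 2.6]
width: 0.501
finger_force: 60.6
```

```bash
python3 st.py
```

```text
clk 9.28 tcp 1.1 167.2 z 0.2479 F [ 1.17 -1.56  2.6 ] M [-0.348 -0.074  0.336] j6 1.579 yaw 16.67
```

Scaled: -1 mm is -0.0017, -0.8 mm is -0.0013, -30 degrees is -0.25.

Emit:
apply_moves:
  deltas:
    - [[1,0,0,-0.0003,-0.05],[1,0,0,-0.0007,-0.1],[1,0,0,-0.001,-0.15],[1,0,0,-0.0013,-0.2],[1,0,0,-0.0017,-0.25]]

```text
clock: 9.7
ee_pos: [0.6277, 0.2376, 0.2469]
tcp_rot: [0.001, 0.993, -0.116, 0.002]
wrist_force: [-0.5, -4.1, 3.9]
width: 0.496
finger_force: 60.7
```

```bash
python3 st.py
```

```text
clk 9.7 tcp 1.3 166.6 z 0.2469 F [-0.52 -4.13  3.86] M [-0.653 -0.035  0.334] j6 2.103 yaw -13.32
```

Scaled: -280 mm is -0.4667, -240 mm is -0.4, 49 degrees is 0.4083.

Emit:
apply_moves:
  deltas:
    - [[0,0,0,0,0],[0,0,0,0,0],[0,0,0,0.0583,0],[0,-0.015,-0.0667,0.0633,0.0583],[0,-0.03,-0.1333,0.0633,0.1167],[0,-0.045,-0.2,0.0633,0.175],[0,-0.06,-0.2667,0.0633,0.2333],[0,-0.0767,-0.3333,0.0633,0.2917],[0,-0.0917,-0.4,0.0633,0.35],[0,-0.1067,-0.4667,0.0633,0.4083]]

```text
clock: 10.53
ee_pos: [0.5635, -0.036, 0.2832]
tcp_rot: [-0.0, 0.953, 0.303, 0.0]
wrist_force: [0.6, 0.1, -0.8]
width: 1.0
finger_force: 0.0
```

Scaled: -41 mm is -0.0683, -11 mm is -0.0183, 11 degrees is 0.0917.

Emit:
apply_moves:
  deltas:
    - [[0,-0.0183,-0.0683,-0.005,0.0583],[0,-0.0183,-0.0683,-0.005,0.0917],[0,-0.0183,-0.0683,-0.005,0.0917],[0,-0.0183,-0.0683,-0.005,0.0917]]

```text
clock: 10.87
ee_pos: [0.5533, -0.0759, 0.2802]
tcp_rot: [-0.0, 0.922, 0.388, 0.0]
wrist_force: [-0.0, 0.5, 0.3]
width: 0.999
finger_force: 0.0
```

```bash
python3 st.py; python3 kc.py .104 "(.5526,-.0835)"; python3 st.py
```

```text
clk 10.87 tcp -0.8 -155.5 z 0.2802 F [-0.05  0.45  0.32] M [ 0.021  0.032 -0.003] j6 0.559 yaw 45.66
blob 227 205 74 76 spot 263.3 250.8 428
spot [ 0.5519 -0.0833  0.104 ] move mm [  -1.4   -7.5 -176.2]
disc [ 0.5552 -0.08    0.104 ] move mm [   1.9   -4.1 -176.2]
clk 10.92 tcp -0.7 -154.8 z 0.2802 F [0.04 0.18 0.16] M [0.004 0.007 0.002] j6 0.559 yaw 45.73
```

Scaled: -32 mm is -0.0533, -8.2 mm is -0.0137.

Emit:
apply_moves:
  deltas:
    - [[0,-0.0017,-0.0137,-0.0233,0],[0,-0.0017,-0.0137,-0.0533,0],[0,-0.0017,-0.0137,-0.0533,0],[1,-0.0017,-0.0137,-0.0533,0],[1,-0.0017,-0.0137,-0.0533,0],[1,-0.0017,-0.0137,-0.0533,0],[1,-0.0017,-0.0137,-0.0533,0]]

```text
clock: 11.5
ee_pos: [0.553, -0.0834, 0.2496]
tcp_rot: [0.0, 0.921, 0.389, 0.001]
wrist_force: [-2.0, 2.4, 2.0]
width: 0.497
finger_force: 60.5
```

```bash
python3 st.py
```

```text
clk 11.5 tcp 0.7 -162.9 z 0.2496 F [-2.    2.37  2.  ] M [0.324 0.355 0.058] j6 0.543 yaw 45.81
```

Scaled: -1 mm is -0.0017, -0.8 mm is -0.0013, -30 degrees is -0.25.

Emit:
apply_moves:
  deltas:
    - [[1,0,0,-0.0003,-0.05],[1,0,0,-0.0007,-0.1],[1,0,0,-0.001,-0.15],[1,0,0,-0.0013,-0.2],[1,0,0,-0.0017,-0.25]]

```text
clock: 11.92
ee_pos: [0.5531, -0.0837, 0.2487]
tcp_rot: [0.001, 0.991, 0.136, 0.001]
wrist_force: [-1.3, 0.7, 2.4]
width: 0.498
finger_force: 60.3
```

```bash
python3 st.py
```

```text
clk 11.92 tcp 0.8 -163.2 z 0.2487 F [-1.33  0.67  2.42] M [0.034 0.052 0.363] j6 1.071 yaw 15.6
```

Scaled: -1 mm is -0.0017, -0.8 mm is -0.0013, -30 degrees is -0.25.

Emit:
apply_moves:
  deltas:
    - [[1,0,0,-0.0003,-0.05],[1,0,0,-0.0007,-0.1],[1,0,0,-0.001,-0.15],[1,0,0,-0.0013,-0.2],[1,0,0,-0.0017,-0.25]]

```text
clock: 12.33
ee_pos: [0.5531, -0.0842, 0.2477]
tcp_rot: [0.001, 0.992, -0.125, 0.001]
wrist_force: [-0.2, -1.0, 3.1]
width: 0.499
finger_force: 60.4
```

```bash
python3 st.py
```

```text
clk 12.33 tcp 0.9 -163.7 z 0.2477 F [-0.18 -1.03  3.07] M [-0.319  0.183  0.359] j6 1.594 yaw -14.36
```

Scaled: -0.8 mm is -0.0013, -0.6 mm is -0.001, -24 degrees is -0.2.

Emit:
apply_moves:
  deltas:
    - [[1,0,0,-0.0003,-0.05],[1,0,0,-0.0007,-0.1],[1,0,0,-0.001,-0.15],[1,0,0,-0.0013,-0.2]]

```text
clock: 12.67
ee_pos: [0.5529, -0.0845, 0.2469]
tcp_rot: [0.001, 0.945, -0.328, 0.001]
wrist_force: [-1.8, -1.6, 3.1]
width: 0.5
finger_force: 60.5
```

```bash
python3 st.py
```

```text
clk 12.67 tcp 0.8 -164.0 z 0.2469 F [-1.8  -1.58  3.06] M [-0.452  0.345  0.365] j6 2.013 yaw -38.34
```

Scaled: -0.8 mm is -0.0013, -0.6 mm is -0.001, -24 degrees is -0.2.

Emit:
apply_moves:
  deltas:
    - [[1,0,0,-0.0003,-0.05],[1,0,0,-0.0007,-0.1],[1,0,0,-0.001,-0.15],[1,0,0,-0.0013,-0.2]]

```text
clock: 13.0
ee_pos: [0.5527, -0.0847, 0.2463]
tcp_rot: [0.001, 0.856, -0.517, 0.001]
wrist_force: [-2.5, -3.4, 5.8]
width: 0.497
finger_force: 60.8
```

```bash
python3 st.py
```

```text
clk 13.0 tcp 0.7 -164.2 z 0.2463 F [-2.52 -3.39  5.77] M [-0.622  0.626  0.4  ] j6 2.432 yaw -62.32
```

Scaled: 280 mm is 0.4667, 240 mm is 0.4, 56 degrees is 0.4667.

Emit:
apply_moves:
  deltas:
    - [[0,0,0,0,0],[0,0,0,0,0],[0,0,0,0.0583,0.0583],[0,0.015,0.0667,0.0633,0.1167],[0,0.03,0.1333,0.0633,0.175],[0,0.045,0.2,0.0633,0.2333],[0,0.06,0.2667,0.0633,0.2917],[0,0.0767,0.3333,0.0633,0.35],[0,0.0917,0.4,0.0633,0.4083],[0,0.1067,0.4667,0.0633,0.4667]]

```text
clock: 13.83
ee_pos: [0.6165, 0.1984, 0.2829]
tcp_rot: [-0.0, 0.999, -0.05, 0.0]
wrist_force: [0.7, -0.4, 0.6]
width: 0.998
finger_force: 0.0
```

Scaled: 42.7 mm is 0.0712, 10.5 mm is 0.0175, 66 degrees is 0.55.

Emit:
apply_moves:
  deltas:
    - [[0,0.0175,0.0712,0,0.0583],[0,0.0175,0.0712,0,0.1167],[0,0.0175,0.0712,0,0.175],[0,0.0175,0.0712,0,0.2333],[0,0.0175,0.0712,0,0.2917],[0,0.0175,0.0712,0,0.35],[0,0.0175,0.0712,0,0.4083],[0,0.0175,0.0712,0,0.4667],[0,0.0175,0.0712,0,0.525],[0,0.0175,0.0712,0,0.55]]

```text
clock: 14.67
ee_pos: [0.6268, 0.2392, 0.2826]
tcp_rot: [-0.0, 0.865, 0.502, 0.0]
wrist_force: [0.6, 0.1, 0.0]
width: 1.001
finger_force: 0.0
```

```bash
python3 st.py; python3 kc.py .102 "(.6268,.238)"; python3 -c "
from h import *
print(status.get_obs()['ee_pos'])"
```

```text
clk 14.67 tcp -0.0 168.0 z 0.2826 F [0.58 0.07 0.04] M [0.043 0.006 0.005] j6 0.819 yaw 60.21
blob 221 194 81 77 spot 265.2 244.8 537
spot [0.6292 0.2325 0.102 ] move mm [   2.4   -6.6 -180.6]
disc [0.6317 0.2422 0.102 ] move mm [   4.9    3.1 -180.6]
[0.62680798 0.23912165 0.28263845]
```

Scaled: -36 mm is -0.06, -18 mm is -0.03.

Emit:
apply_moves:
  deltas:
    - [[0,0.0012,-0.002,-0.03,0],[0,0.0012,-0.002,-0.06,0],[0,0.0012,-0.002,-0.06,0],[1,0.0012,-0.002,-0.06,0],[1,0.0012,-0.002,-0.06,0],[1,0.0012,-0.002,-0.06,0],[1,0.0012,-0.002,-0.06,0]]

```text
clock: 15.3
ee_pos: [0.6278, 0.2383, 0.2487]
tcp_rot: [-0.001, 0.867, 0.498, 0.0]
wrist_force: [-3.0, -0.2, -1.9]
width: 0.492
finger_force: 61.2
```

```bash
python3 st.py
```

```text
clk 15.3 tcp 1.2 167.3 z 0.2487 F [-3.04 -0.24 -1.89] M [-0.061  0.475  0.057] j6 0.824 yaw 59.76
```

Scaled: -0.8 mm is -0.0013, -0.6 mm is -0.001, -24 degrees is -0.2.

Emit:
apply_moves:
  deltas:
    - [[1,0,0,-0.0003,-0.05],[1,0,0,-0.0007,-0.1],[1,0,0,-0.001,-0.15],[1,0,0,-0.0013,-0.2]]

```text
clock: 15.63
ee_pos: [0.6278, 0.2381, 0.248]
tcp_rot: [0.0, 0.952, 0.306, 0.001]
wrist_force: [-2.4, 0.1, 3.8]
width: 0.499
finger_force: 61.3
```

```bash
python3 st.py
```

```text
clk 15.63 tcp 1.2 167.2 z 0.248 F [-2.4   0.07  3.84] M [-0.003  0.402  0.464] j6 1.247 yaw 35.63
```

Scaled: -0.8 mm is -0.0013, -0.6 mm is -0.001, -24 degrees is -0.2.

Emit:
apply_moves:
  deltas:
    - [[1,0,0,-0.0003,-0.05],[1,0,0,-0.0007,-0.1],[1,0,0,-0.001,-0.15],[1,0,0,-0.0013,-0.2]]

```text
clock: 15.97
ee_pos: [0.628, 0.2378, 0.2475]
tcp_rot: [0.0, 0.995, 0.102, 0.001]
wrist_force: [-1.4, -2.5, 5.8]
width: 0.499
finger_force: 61.4
```

```bash
python3 st.py
```

```text
clk 15.97 tcp 1.4 166.9 z 0.2475 F [-1.35 -2.48  5.78] M [-0.208  0.531  0.569] j6 1.665 yaw 11.65
```

Scaled: 38 mm is 0.0633, 0.5 mm is 0.0008, 22 degrees is 0.1833.

Emit:
apply_moves:
  deltas:
    - [[1,0,0,0.0003,0.05],[1,0,0,0.0007,0.1],[1,0,0,0.0008,0.125],[1,0,0,0.0008,0.125],[0,0,0,0.0008,0.125],[0,0,0,0.0008,0.125],[0,0,0,0.0633,0.125],[0,0,0,0.0633,0.1833],[0,0,0,0.0633,0.1833]]

```text
clock: 16.72
ee_pos: [0.629, 0.238, 0.2857]
tcp_rot: [0.0, 0.957, 0.291, 0.003]
wrist_force: [0.2, 0.4, -0.5]
width: 0.999
finger_force: 0.0
```

```bash
python3 st.py; python3 -c "
from h import *
print(status.get_obs()['ee_pos'])"
```

```text
clk 16.72 tcp 2.4 167.3 z 0.2857 F [ 0.24  0.43 -0.51] M [ 0.027 -0.063 -0.032] j6 1.276 yaw 33.89
[0.62896095 0.23797223 0.28572724]
```

Scaled: -322 mm is -0.5367, -280 mm is -0.4667, 10 degrees is 0.0833.

Emit:
apply_moves:
  deltas:
    - [[0,-0.015,-0.0667,0,0.0167],[0,-0.03,-0.1333,0,0.0333],[0,-0.0467,-0.2,0,0.05],[0,-0.0617,-0.2667,0,0.0667],[0,-0.0767,-0.3333,0,0.0833],[0,-0.0933,-0.4,0,0.0833],[0,-0.1083,-0.4667,0,0.0833],[0,-0.125,-0.5367,0,0.0833],[0,-0.125,-0.5367,0,0.0833],[0,-0.125,-0.5367,0,0.0833]]

```text
clock: 17.55
ee_pos: [0.5515, -0.0867, 0.282]
tcp_rot: [-0.0, 0.929, 0.369, -0.001]
wrist_force: [-0.9, 0.5, -1.0]
width: 1.0
finger_force: 0.0
```

```bash
python3 -c "
from h import *
print(status.get_obs()['ee_pos'])"
```

```text
[ 0.55153145 -0.08669182  0.28204596]
```

Emit:
apply_moves:
  deltas:
    - [[0,0,0,0,0],[0,0,0,0,0],[0,0,0,0,0]]

```text
clock: 17.8
ee_pos: [0.5528, -0.083, 0.2826]
tcp_rot: [-0.0, 0.928, 0.374, -0.0]
wrist_force: [0.4, 0.4, 0.0]
width: 0.999
finger_force: 0.0
```

Scaled: -36 mm is -0.06, -18 mm is -0.03.

Emit:
apply_moves:
  deltas:
    - [[0,0.0003,-0.0017,-0.03,0],[0,0.0003,-0.0017,-0.06,0],[0,0.0003,-0.0017,-0.06,0],[1,0.0003,-0.0017,-0.06,0],[1,0.0003,-0.0017,-0.06,0],[1,0.0003,-0.0017,-0.06,0],[1,0.0003,-0.0017,-0.06,0]]

```text
clock: 18.38
ee_pos: [0.553, -0.0846, 0.2487]
tcp_rot: [-0.001, 0.928, 0.373, -0.0]
wrist_force: [-3.8, 3.8, 2.0]
width: 0.498
finger_force: 60.6
```

```bash
python3 st.py
```

```text
clk 18.38 tcp 0.9 -164.1 z 0.2487 F [-3.85  3.83  2.04] M [0.601 0.755 0.029] j6 0.575 yaw 43.75
```

Scaled: -0.4 mm is -0.0007, -0.2 mm is -0.0003, -12 degrees is -0.1.

Emit:
apply_moves:
  deltas:
    - [[1,0,0,-0.0003,-0.05],[1,0,0,-0.0007,-0.1]]

```text
clock: 18.55
ee_pos: [0.5528, -0.0845, 0.2484]
tcp_rot: [-0.001, 0.962, 0.272, -0.0]
wrist_force: [-2.7, 3.5, 5.9]
width: 0.496
finger_force: 60.6
```

```bash
python3 st.py
```

```text
clk 18.55 tcp 0.8 -164.0 z 0.2484 F [-2.69  3.52  5.88] M [0.597 0.48  0.431] j6 0.788 yaw 31.6
```

Scaled: -0.4 mm is -0.0007, -0.2 mm is -0.0003, -12 degrees is -0.1.

Emit:
apply_moves:
  deltas:
    - [[1,0,0,-0.0003,-0.05],[1,0,0,-0.0007,-0.1]]

```text
clock: 18.72
ee_pos: [0.5528, -0.0845, 0.2481]
tcp_rot: [-0.001, 0.985, 0.17, -0.0]
wrist_force: [-3.3, 4.4, 6.7]
width: 0.494
finger_force: 60.6
```

```bash
python3 st.py
```

```text
clk 18.72 tcp 0.8 -164.1 z 0.2481 F [-3.32  4.38  6.71] M [0.534 0.513 0.471] j6 0.998 yaw 19.61
```

Scaled: -0.6 mm is -0.001, -0.4 mm is -0.0007, -18 degrees is -0.15.

Emit:
apply_moves:
  deltas:
    - [[1,0,0,-0.0003,-0.05],[1,0,0,-0.0007,-0.1],[1,0,0,-0.001,-0.15]]

```text
clock: 18.97
ee_pos: [0.5529, -0.0846, 0.2476]
tcp_rot: [-0.0, 1.0, 0.014, -0.0]
wrist_force: [-4.2, 3.7, 7.7]
width: 0.496
finger_force: 60.6
```

```bash
python3 st.py
```

```text
clk 18.97 tcp 0.8 -164.2 z 0.2476 F [-4.17  3.72  7.65] M [0.54  0.603 0.544] j6 1.312 yaw 1.64
```

Scaled: 280 mm is 0.4667, 240 mm is 0.4, 35 degrees is 0.2917.

Emit:
apply_moves:
  deltas:
    - [[0,0,0,0,0],[0,0,0,0,0],[0,0,0,0.0617,0],[0,0.015,0.0667,0.0617,0.0417],[0,0.03,0.1333,0.0617,0.0833],[0,0.0467,0.2,0.0617,0.125],[0,0.0617,0.2667,0.0617,0.1667],[0,0.0767,0.3333,0.0617,0.2083],[0,0.0933,0.4,0.0617,0.25],[0,0.1083,0.4667,0.0617,0.2917]]

```text
clock: 19.8
ee_pos: [0.6184, 0.1964, 0.283]
tcp_rot: [0.0, 0.948, 0.318, 0.001]
wrist_force: [0.7, -0.3, 1.0]
width: 1.001
finger_force: 0.0
```

Scaled: 42.6 mm is 0.071, 9.9 mm is 0.0165, 5 degrees is 0.0417.

Emit:
apply_moves:
  deltas:
    - [[0,0.0165,0.071,0,0.0417],[0,0.0165,0.071,0,0.0417],[0,0.0165,0.071,0,0.0417],[0,0.0165,0.071,0,0.0417]]

```text
clock: 20.13
ee_pos: [0.6275, 0.237, 0.2823]
tcp_rot: [0.0, 0.934, 0.357, -0.0]
wrist_force: [0.5, -0.6, -1.1]
width: 0.997
finger_force: 0.0
```

Scaled: -36 mm is -0.06, -18 mm is -0.03.

Emit:
apply_moves:
  deltas:
    - [[0,0.0007,0.0013,-0.03,0],[0,0.0007,0.0013,-0.06,0],[0,0.0007,0.0013,-0.06,0],[1,0.0007,0.0013,-0.06,0],[1,0.0007,0.0013,-0.06,0],[1,0.0007,0.0013,-0.06,0],[1,0.0007,0.0013,-0.06,0]]

```text
clock: 20.72
ee_pos: [0.6284, 0.2382, 0.2488]
tcp_rot: [-0.001, 0.934, 0.356, 0.001]
wrist_force: [-1.6, -0.4, -0.9]
width: 0.498
finger_force: 61.1
```

Scaled: -0.2 mm is -0.0003, -0.1 mm is -0.0002, -6 degrees is -0.05.

Emit:
apply_moves:
  deltas:
    - [[1,0,0,-0.0002,-0.025],[1,0,0,-0.0003,-0.05]]

```text
clock: 20.88
ee_pos: [0.6283, 0.2384, 0.2486]
tcp_rot: [0.0, 0.952, 0.307, 0.001]
wrist_force: [-1.5, -0.5, 4.9]
width: 0.497
finger_force: 61.3
```

```bash
python3 st.py
```

```text
clk 20.88 tcp 1.6 167.5 z 0.2486 F [-1.49 -0.55  4.92] M [0.063 0.438 0.533] j6 1.244 yaw 35.78
```

Scaled: -144 mm is -0.24, -105 mm is -0.175, -42 degrees is -0.35.

Emit:
apply_moves:
  deltas:
    - [[0,0,0,0,0],[0,0,0,0,0],[0,0,0,0.0617,0],[0,0,0,0.1,0],[0,-0.0583,-0.0583,0.1333,-0.0583],[0,-0.1167,-0.1167,0.1333,-0.1167],[0,-0.1433,-0.175,0.1333,-0.175],[0,-0.1433,-0.24,0.1333,-0.2333],[0,-0.1433,-0.24,0.1333,-0.2917],[0,-0.1433,-0.24,0.1333,-0.35]]

```text
clock: 21.72
ee_pos: [0.5413, 0.091, 0.3269]
tcp_rot: [0.001, 0.998, -0.058, 0.0]
wrist_force: [-1.0, 1.4, -0.5]
width: 1.001
finger_force: 0.0
```

Scaled: -7 degrees is -0.0583.

Emit:
apply_moves:
  deltas:
    - [[0,0,0,0,-0.0583],[0,0,0,0,-0.0583],[0,0,0,0,-0.0583]]

```text
clock: 21.97
ee_pos: [0.5422, 0.0938, 0.3267]
tcp_rot: [-0.0, 0.994, -0.113, 0.0]
wrist_force: [-0.0, -0.0, -0.1]
width: 1.001
finger_force: 0.0
```

```bash
python3 st.py; python3 edge.py; python3 - <<'E'
from h import *
w=get_image("wrist"); t=get_image("top")
f=np.zeros((384,800,3),np.uint8); f[:,:512]=w["frame"]; f[:250,512:767]=cv2.resize(t["frame"][140:265,105:360],(255,250))
cv2.imwrite("pics/end.png",f)
E
```

```text
clk 21.97 tcp -49.7 7.3 z 0.3267 F [-0.02 -0.04 -0.12] M [-0.007  0.049  0.022] j6 1.89 yaw -13.02Traceback (most recent call last):
  File "edge.py", line 4, in <module>
    col=g[:280,c]; r=np.flatnonzero((col[:,2]>1.5*col[:,1])); print(c,r.min(),r.max(),[((ray(W,(c,rr),.027)-O)@x*1e3).round(1) for rr in (r.min(),r.max())])
                                                                      ~~~~~^^
    return umr_minimum(a, axis, None, out, keepdims, initial, where)
ValueError: zero-size array to reduction operation minimum which has no identity
```

View pics/end.png

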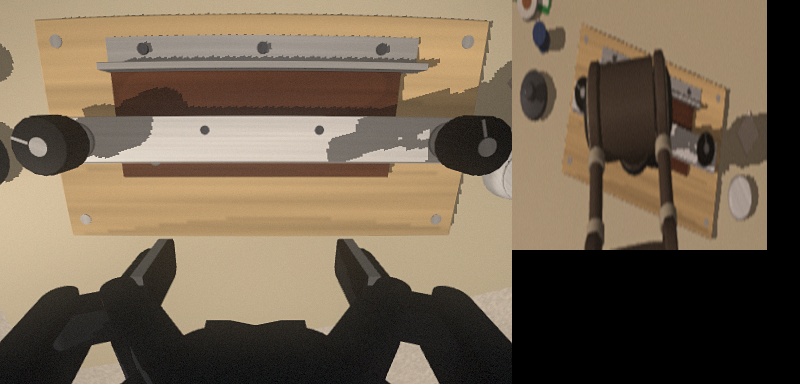

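The final view shows the blank's back edge tight along the fence's foot (row ~71, columns 115 to 405), and the bystanders have not moved. The arm is clear.

```bash
python3 -c "
from plant import order
print(order.close_job())"
```

```text
the job is handed in; nothing more can be done
None
```

I pushed the blank square against the fence and wound the bar down until the knob torques pointed to about 105 N under the left foot and 96 N under the right. The arm was clear and nothing beside the board had moved when I handed the job in at about 22 s; the judge's verdict was not shown.

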